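Cap the bench terminals by size

ROBOT

A 6-joint arm with a two-finger parallel gripper is mounted at the origin on the work surface. World frame = base frame: x ahead of the robot, y to its left, z up, the work surface at z = 0. Lengths are in mm, angles in rad, forces in N, time in s.
With the tool pointing down it reaches from about 300 to 775 mm from the base axis. Payload 14.6 kg.
Tool frame: the origin (TCP) lies midway between the tips of the shut fingers; the grasp point (between the pads) lies manip.grasp_offset behind it (manip.grasp_offset is the distance from the TCP to the grasp point, in mm); z points along the fingers, y is the direction in which the jaws open and shut (so a half turn about z gives the same grasp; the last joint's range is limited). The gripper opens to 94 mm and grips with 3 to 60 N. Pads are 16 mm wide; open, the fingers measure 119 mm over their backs; the gripper's body (75 mm by 177 mm) begins 78 mm behind the grasp point.
Start: joints at [1.213, 0.3, 1.521, -0, 1.321, -0.067], TCP at [157.693, 526.899, 205.446] pointing down, gripper open.
Joint ranges: [-3.03, 3.03], [-0.79, 2.21], [0.23, 2.52], [-1.04, 4.18], [0, 3.07], [-2.55, 2.55]. Speed limits (rad/s): [2.22, 2.22, 2.57, 3.14, 3.14, 3.14].

INTERFACE

Orientations are given as [roll, pitch, yaw] about the fixed x, y, z axes, in that order (R = Rz(yaw) Ry(pitch) Rx(roll)).
In Python, from cell import monitor, vision, order, manip gives the robot as it stands.
- The arm moves only by the shell command python3 -m jog 'ROWS' [FORCE]. ROWS is JSON, a list of rows, each a list of 7 numbers: the shift along the tool's x, y, z in cm, then the turn, a rotation vector about the tool's x, y, z in rad, then the opening in per cent of the stroke, from 0 (shut) to 100 (fully open). In form: [[tx, ty, tz, rx, ry, rz, jaw], ...]. A call has 1 to 8 rows; each row shifts and turns the commanded pose from where the row before left it, along the tool's axes as they then stand; what a row does not reach is not made up. A row lasts 1/10 s, in which the tool goes at most 50 mm and 8.59 degrees, less where a joint would pass 70% of its speed; a pose out of reach is approached as far as the arm can. A call is refused whole if a number of a shift passes 5 or a number of a turn 0.15, either way. A call with a gripper value outside its range is refused whole. The fingers move at their own pace and stop on an object; FORCE is the grip in N (left out, the last holds). Time passes only in rows, so rows that do not move let the fingers close. It gives the time, the measured TCP pose, the force and the opening at its end, in the units of the state.
- monitor.read_state(): the state, without advancing time (a new reading comes with each control period).
- vision.camera(name): name is "scene" or "top" or "wrist"; returns a dict with "color" (420x560x3 uint8, blue, green, red), "fx", "fy", "cx", "cy" (pixels), "cam_to_world" (4x4, takes a point from camera to world coordinates); the wrist camera has in their place "tool_from_camera" (4x4, takes a point from camera to tool coordinates, whose origin is the TCP and whose axes are the flange's). Camera axes: x right, y down, z forward; pixel columns grow to the right and rows downward; lengths in mm; the calibration is good to about 2 mm. A picture is of the moment at which its call begins: read the wrist's pose just before it. There is no depth.
- order.sign_off(): hands the job in, once; it reports no verdict.
The state is a dict: "clock": time; "joints": joint angles; "qd": joint speeds; "effort": joint torques, N m; "eef_pos": TCP position; "eef_rot": TCP orientation; "wrist_force": force on the tool from outside, world axes, zero at the start; "moment": the same for the moment, N m; "finger_gap": finger opening in mm.
Only numpy, scipy, OpenCV 4.12 (cv2) and the standard library are available. Lean on these libraries where they do the work, as an engineer would, in place of code of your own. Each camera call takes 0.05 s, during which the arm holds its last target.

TASK

Cover the three bare terminals with the black rubber post protectors: the largest protector over the thick post, the middle one over the medium post, the smallest over the thin threaded stud, each pushed or set down over its post until it stands flat on the base, and let go. Work from the thickest to the thinnest, and leave the ring lug, wing nut, grommet and brush lying where they are.

Things in the scene. Friction and masses are not known exactly. Their poses are not given: they have to be found in the camera images.
- large_protector: largest of three squat black rubber caps: outside 50 mm across (a thin lip at the mouth 52 mm), 34 mm high plus a 3 mm raised crown 30 mm across on top, hollow below, bore 43 mm across and 30 mm deep. About 45 g. Its origin is the centre of its underside (the open mouth), its z axis points up out of the closed top. It stands mouth down, anywhere among the other things; round, so its yaw does not matter. Loose, stiff, does not deform.
- medium_protector: middle one of the black rubber caps: outside 40 mm across (lip 42 mm), 32 mm high plus a 3 mm crown 24 mm across, bore 33 mm across and 28 mm deep. About 33 g. Its origin is the centre of its underside (the open mouth), its z axis points up out of the closed top. It stands mouth down, anywhere among the other things; round, so its yaw does not matter. Loose, stiff, does not deform.
- small_protector: smallest of the black rubber caps: outside 30 mm across (lip 32 mm), 30 mm high plus a 3 mm crown 18 mm across, bore 24 mm across and 26 mm deep. About 22 g. Its origin is the centre of its underside (the open mouth), its z axis points up out of the closed top. It stands mouth down, anywhere among the other things; round, so its yaw does not matter. Loose, stiff, does not deform.
- thick_post: thick bench terminal: a fixed white plastic base 70 x 70 mm and 12 mm high with four small screw heads, and in its middle a plain metal post, 24 mm across at the foot, 22 mm at the top, rising 18 mm above the base (its top 30 mm above the bench). Origin: centre of the base's underside, on the bench; z axis up. Turned up to 30 degrees.
- medium_post: medium bench terminal: a fixed white plastic base 58 x 58 mm and 12 mm high with four small screw heads, and in its middle a plain metal post, 15 mm across at the foot, 13 mm at the top, rising 18 mm above the base (its top 30 mm above the bench). Origin: centre of the base's underside, on the bench; z axis up. Turned up to 30 degrees.
- stud: thin bench terminal: a fixed white plastic base 46 x 46 mm and 12 mm high with four small screw heads, and in its middle a threaded metal stud 9 mm across, rising 18 mm above the base (its top 30 mm above the bench). Origin: centre of the base's underside, on the bench; z axis up. Turned up to 30 degrees.
- ring_lug: bystander: loose copper ring lug lying flat, 26 mm square palm with a 10 mm hole, 16 mm thick barrel; 59 mm long, 16 mm high. Origin: underside, at the hole; x axis along the barrel, which ends 46 mm from the origin.
- wing_nut: bystander: loose zinc wing nut standing on its hub, 16 mm hub, about 50 mm over the wings along its x axis, 21 mm high. Origin: centre of the underside.
- grommet: bystander: loose flat black rubber ring, 38 mm across, 18 mm hole, 10 mm high; not a protector. Origin: centre of the underside.
- brush: bystander: blue nylon terminal brush lying crosswise on the far side of the terminals, bristles up, 170 mm long along its x axis (from -100 to +70 mm), 26 mm wide, 29 mm high. Origin: on the underside.
Mind the look-alikes: they are no part of the job. What is shaped like the small_protector but orange, pink or purple is not meant.

How it is judged (in metres and radians):
On the way, in this order (a step that is already met when the one before it is completed fails the run):
1. the large protector covers the thick post, flat on its base and let go (horizontal distance between large_protector and thick_post below 0.013 m and z of large_protector in the frame of thick_post between 0.008 and 0.016 m and angle between large_protector's own z axis and vertical below 0.12 rad and contact force between the fingers and large_protector below 0.05 N and linear speed of large_protector below 0.02 m/s), for 0.2 s.
2. the medium protector covers the medium post, flat on its base and let go (horizontal distance between medium_protector and medium_post below 0.013 m and z of medium_protector in the frame of medium_post between 0.008 and 0.016 m and angle between medium_protector's own z axis and vertical below 0.12 rad and contact force between the fingers and medium_protector below 0.05 N and linear speed of medium_protector below 0.02 m/s), for 0.2 s.
3. the small protector covers the threaded stud, flat on its base and let go (horizontal distance between small_protector and stud below 0.013 m and z of small_protector in the frame of stud between 0.008 and 0.016 m and angle between small_protector's own z axis and vertical below 0.12 rad and contact force between the fingers and small_protector below 0.05 N and linear speed of small_protector below 0.02 m/s), for 0.2 s.
At the end, for the whole second after the job is handed in: Each protector stands over its own post (large on thick, medium on medium, small on stud): upright within 0.12 rad, its underside within 4 mm of the top of the base, its axis within 13 mm of the post's, at rest and not touched by the fingers (all of step 1 and all of step 2 and all of step 3).
It fails at once if the ring lug is moved more than 20 mm (distance of ring_lug from where it was at the start of the episode above 0.02 m).
It fails at once if the wing nut is moved more than 20 mm (distance of wing_nut from where it was at the start of the episode above 0.02 m).
It fails at once if the grommet is moved more than 20 mm (distance of grommet from where it was at the start of the episode above 0.02 m).
It fails at once if the brush is moved more than 20 mm (distance of brush from where it was at the start of the episode above 0.02 m).
It also fails if it takes over 77 s, if anything falls off the work surface, if the arm or the gripper's body presses on something with over 40 N, if the wrist force passes 120 N, or if a joint passes its speed limit or range.

## Working session

There is one attempt and no reset: what is moved stays moved. The work goes in short steps, Python scripts to look and compute and a shell command to move; the robot and the scene stay as the last step left them, time stands still between calls to the robot, and variables do not carry over. Pictures are saved under pics/ and viewed, and the job is handed in when it is done.

```bash
mkdir -p pics
python3 - <<'E'
from cell import monitor, vision, manip
import cv2
print(monitor.read_state(), manip.grasp_offset)
for n in ("scene","top","wrist"):
    c=vision.camera(n); cv2.imwrite(f"pics/{n}0.png",c["color"])
    print(n,c["fx"],c["fy"],c["cx"],c["cy"],c.get("cam_to_world",c.get("tool_from_camera")))
E
```

```text
{'clock': 0.0, 'joints': array([ 1.21337415e+00,  3.00495976e-01,  1.52162007e+00,  1.54683358e-05,
        1.32068292e+00, -6.66202616e-02]), 'qd': array([ 1.23490599e-03, -7.32071219e-05,  6.30308845e-04,  3.99119137e-04,
        2.42057301e-03, -1.53067696e-03]), 'effort': array([-2.60653462e-03, -5.31811845e+01, -3.52734232e+01,  7.07268412e-02,
        2.45956139e-02, -6.98051076e-05]), 'eef_pos': array([157.6094413 , 526.64669028, 204.8561899 ]), 'eef_rot': array([-3.14039002e+00, -9.52545157e-05,  2.85078685e+00]), 'wrist_force': array([-0.52375414,  0.18870938, -0.04397278]), 'moment': array([-0.05977565,  0.03952517,  0.03523489]), 'finger_gap': 94.0763246435455} 18.8
scene 456.150654508527 456.150654508527 284.90315524029944 201.26393584318046 [[ 5.71219691e-01  4.53122076e-01 -6.84389107e-01  1.20859736e+03]
 [ 8.20655069e-01 -3.30804940e-01  4.65932773e-01 -4.64462505e+02]
 [-1.52748722e-02 -8.27797364e-01 -5.60819224e-01  5.62495722e+02]
 [ 0.00000000e+00  0.00000000e+00  0.00000000e+00  1.00000000e+00]]
top 386.39019933770953 386.39019933770953 276.0987480605586 211.9643125390708 [[ 2.77359837e-02 -9.86138347e-01  1.63590572e-01  4.48628205e+02]
 [-9.99464587e-01 -2.45163473e-02  2.16676499e-02 -3.38265062e+01]
 [-1.73566572e-02 -1.64103957e-01 -9.86290342e-01  7.88898547e+02]
 [ 0.00000000e+00  0.00000000e+00  0.00000000e+00  1.00000000e+00]]
wrist 339.8534433079515 339.8534433079515 277.525212722131 207.78753537802731 [[ 1.39305558e-03 -9.58446561e-01 -2.85268732e-01  8.34187405e+01]
 [ 9.99998972e-01  1.23842762e-03  7.22432676e-04 -9.52788653e-01]
 [-3.39128438e-04 -2.85269445e-01  9.58447301e-01 -1.78647575e+02]
 [ 0.00000000e+00  0.00000000e+00  0.00000000e+00  1.00000000e+00]]
```

View pics/top0.png

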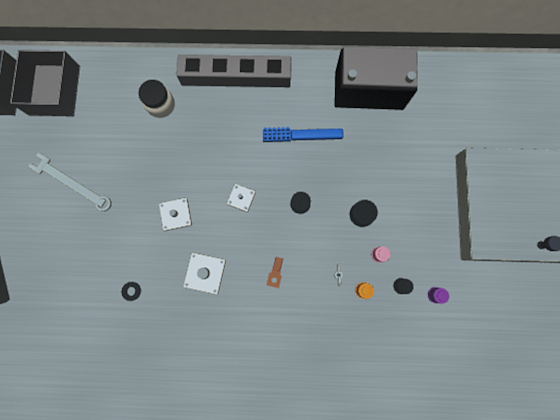

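View pics/scene0.png

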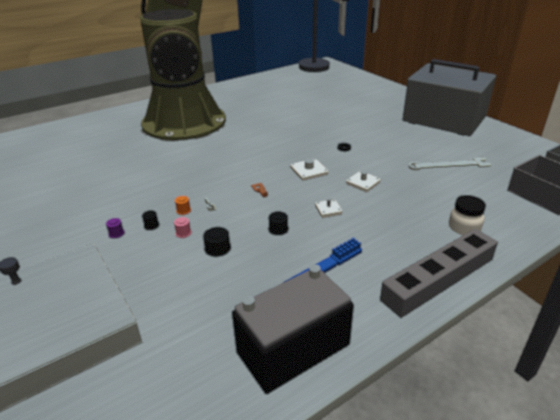

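View pics/wrist0.png

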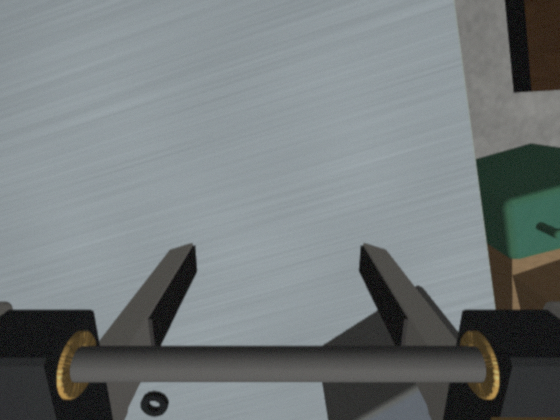

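The top view shows three black caps: (363,213), (300,203) and (403,286), alongside the grommet ring at (131,291) with its hole. The orange (365,291), pink (382,254) and purple (440,296) caps are the decoys. The white bases are at (204,273), (175,214) and (240,197). I'll measure these next and confirm with an enlarged crop.

```bash
cat > h.py <<'E'
import numpy as np, cv2
from cell import monitor, vision
def ray(c,u,v,z,T=None):
    T=np.array(c["cam_to_world"]) if T is None else T
    d=T[:3,:3]@np.array([(u-c["cx"])/c["fx"],(v-c["cy"])/c["fy"],1.]); o=T[:3,3]
    return o+d*(z-o[2])/d[2]
def blobs(mask,lo,hi):
    cs,_=cv2.findContours(mask.astype(np.uint8),cv2.RETR_EXTERNAL,cv2.CHAIN_APPROX_NONE)
    out=[]
    for k in cs:
        m=cv2.moments(k)
        if lo<m["m00"]<hi: out.append((m["m10"]/m["m00"],m["m01"]/m["m00"],m["m00"],cv2.minAreaRect(k)))
    return out
E
python3 - <<'E'
from h import *
c=vision.camera("top"); im=c["color"]
hsv=cv2.cvtColor(im,cv2.COLOR_BGR2HSV); roi=np.zeros(im.shape[:2],bool); roi[150:310,110:455]=1
print("black")
for u,v,a,r in blobs((hsv[...,2]<60)&roi,40,2000): print(round(u,1),round(v,1),a,np.round(r[1],1),[ray(c,u,v,z)[:2].round(1) for z in (0,17)])
print("white")
for u,v,a,r in blobs((im.min(2)>195)&roi,60,5000): print(round(u,1),round(v,1),a,np.round(r[1],1),round(r[2],1),ray(c,*r[0],12)[:2].round(1),ray(c,u,v,12)[:2].round(1))
print("sat")
for u,v,a,r in blobs((hsv[...,1]>110)&roi,20,5000): print(round(u,1),round(v,1),a,np.round(r[1],1),round(r[2],1),ray(c,u,v,8)[:2].round(1))
a=cv2.resize(im[170:310,110:460],None,fx=2.2,fy=2.2,interpolation=cv2.INTER_CUBIC); cv2.imwrite("pics/crop.png",a)
E
```

```text
black
130.7 290.9 239.5 [18. 17.] [array([411.1, 271.9]), array([411.9, 265.3])]
402.8 285.9 213.5 [14. 18.] [array([ 436.3, -273.3]), array([ 436.5, -268.1])]
363.0 213.1 516.0 [24.  26.9] [array([ 581.6, -195.7]), array([ 578.7, -192.2])]
300.1 202.3 300.5 [20. 18.] [array([601. , -65.7]), array([597.7, -65. ])]
white
203.9 273.0 1000.5 [33.  34.5] 13.5 [450.5 123.7] [450.6 123.7]
174.4 213.8 586.5 [26.1 27.1] 78.7 [568.5 191.3] [568.5 191.1]
240.5 197.1 320.0 [20.2 20.2] 21.8 [606.7  57.3] [606.6  57.3]
sat
437.8 295.0 236.5 [14. 20.] 90.0 [ 420.7 -338.9]
364.2 290.3 211.5 [15. 18.] 90.0 [ 425.7 -195. ]
274.9 273.8 223.0 [11.6 28.4] 14.0 [452.9 -17.8]
```

View pics/crop.png

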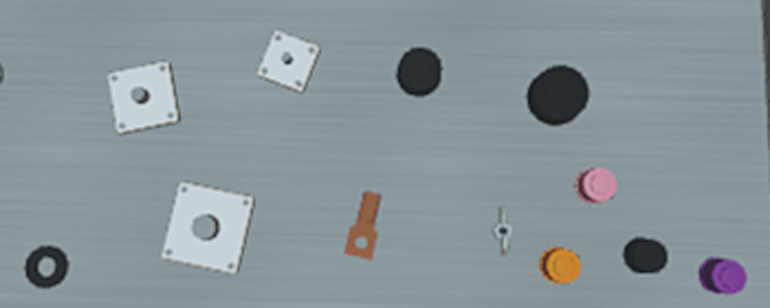

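Large, medium and small black caps are confirmed by size (27, 20 and 15–18 px): crop (558,95), (420,72) and (645,256). The orange, pink and purple caps are colour decoys. The ring with a hole at (46,267) is the grommet. I'll turn the tool to yaw π/2 so the tool axes line up with the world axes (tool x = +y, tool y = +x, tool z = down).

```bash
python3 -m jog '[[0,0,0,0,0,0.15,100],[0,0,0,0,0,0.15,100],[0,0,0,0,0,0.15,100],[0,0,0,0,0,0.15,100],[0,0,0,0,0,0.15,100],[0,0,0,0,0,0.15,100],[0,0,0,0,0,0.15,100],[0,0,0,0,0,0.15,100]]' 10
python3 -m jog '[[0,0,0,0,0,0.08,100],[0,0,0,0,0,0,100]]'
```

```text
clock: 1.0
eef_pos: [157.7, 526.8, 205.3]
eef_rot: [-3.141, 0.0, 1.645]
wrist_force: [0.3, -0.0, 0.8]
finger_gap: 93.7
clock: 1.2
eef_pos: [157.7, 526.8, 205.3]
eef_rot: [-3.141, 0.0, 1.57]
wrist_force: [0.5, 0.4, 0.6]
finger_gap: 94.5
```

```bash
for i in 1 2 3; do :; done
python3 -m jog '[[-3,1.75,0,0,0,0,100],[-3,1.75,0,0,0,0,100],[-3,1.75,0,0,0,0,100],[-3,1.75,0,0,0,0,100],[-3,1.75,0,0,0,0,100],[-3,1.75,0,0,0,0,100],[-3,1.75,0,0,0,0,100],[-3,1.75,0,0,0,0,100]]'
python3 -m jog '[[-3,1.75,0,0,0,0,100],[-3,1.75,0,0,0,0,100],[-3,1.75,0,0,0,0,100],[-3,1.75,0,0,0,0,100],[-3,1.75,0,0,0,0,100],[-3,1.75,0,0,0,0,100],[-3,1.75,0,0,0,0,100],[-3,1.75,0,0,0,0,100]]'
python3 -m jog '[[-3,1.75,0,0,0,0,100],[-3,1.75,0,0,0,0,100],[-3,1.75,0,0,0,0,100],[-3,1.75,0,0,0,0,100],[-3,1.75,0,0,0,0,100],[-3,1.75,0,0,0,0,100],[-3,1.75,0,0,0,0,100],[-3,1.75,0,0,0,0,100]]'
python3 -m jog '[[0,0,0,0,0,0,100],[0,0,0,0,0,0,100]]'
cat >> h.py <<'E'
from scipy.spatial.transform import Rotation as R
def wrist(name):
    s=monitor.read_state(); c=vision.camera("wrist")
    T=np.eye(4); T[:3,:3]=R.from_euler("xyz",s["eef_rot"]).as_matrix(); T[:3,3]=s["eef_pos"]
    T=T@np.array(c["tool_from_camera"]); cv2.imwrite(f"pics/{name}.png",c["color"]); return s,c,T
E
python3 - <<'E'
from h import *
s,c,T=wrist("w1"); im=c["color"]
print(s["eef_pos"])
for u,v,a,r in blobs(cv2.inRange(im,(0,0,0),(62,62,62)),300,20000): print(round(u,1),round(v,1),a,np.round(r[1],1),[ray(c,u,v,z,T)[:2].round(1) for z in (17,34)])
E
```

```text
clock: 2.0
eef_pos: [298.1, 285.6, 205.5]
eef_rot: [3.141, -0.0, 1.574]
wrist_force: [-0.2, 0.9, 1.3]
finger_gap: 93.7
clock: 2.8
eef_pos: [438.2, 45.5, 205.5]
eef_rot: [3.141, -0.0, 1.574]
wrist_force: [0.5, 0.6, -0.1]
finger_gap: 93.7
clock: 3.6
eef_pos: [578.2, -194.4, 205.3]
eef_rot: [-3.141, -0.0, 1.574]
wrist_force: [-0.3, 0.2, -0.8]
finger_gap: 94.1
clock: 3.8
eef_pos: [577.5, -193.3, 204.8]
eef_rot: [-3.141, -0.001, 1.572]
wrist_force: [-0.2, 0.9, 0.6]
finger_gap: 94.4
[ 577.50971128 -193.29457528  204.80562234]
156.7 247.9 647.0 [23.  34.1] [array([ 436.4, -269. ]), array([ 443. , -261.6])]
279.0 185.3 1701.0 [48. 44.] [array([ 578.8, -193.8]), array([ 578.7, -189.9])]
512.7 203.7 9670.5 [ 71.  162.6] [array([ 840.6, -214. ]), array([ 828.4, -209.2])]
298.4 60.2 1382.0 [39.  45.8] [array([597.7, -66.2]), array([596.8, -68.3])]
```

View pics/w1.png

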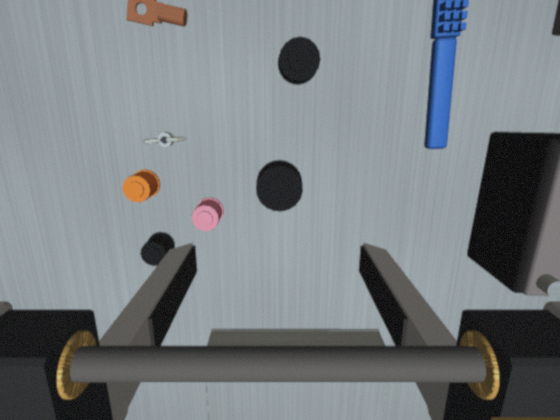

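The wrist view shows the large cap at (279,185), between the fingers. Both views put it near (578.8, −193), so I'll go down and grip.

```bash
python3 -m jog '[[0,0.1,2.5,0,0,0,100],[0,0,2.5,0,0,0,100],[0,0,2.5,0,0,0,100],[0,0,2.5,0,0,0,100],[0,0,2.5,0,0,0,100],[0,0,2.5,0,0,0,100],[0,0,2.5,0,0,0,100],[0,0,1.5,0,0,0,100]]'
python3 -m jog '[[0,0,0.7,0,0,0,100],[0,0,0,0,0,0,100],[0,0,0,0,0,0,40],[0,0,0,0,0,0,40],[0,0,0,0,0,0,40],[0,0,0,0,0,0,40],[0,0,0,0,0,0,40],[0,0,0,0,0,0,40]]' 12
python3 -m jog '[[0,0,-1,0,0,0,40],[0,0,-2,0,0,0,40],[0,0,-2,0,0,0,40],[0,0,-2,0,0,0,40],[0,0,-1,0,0,0,40],[0,0,0,0,0,0,40]]'
```

```text
clock: 4.65
eef_pos: [578.0, -191.9, 14.1]
eef_rot: [-3.14, -0.001, 1.573]
wrist_force: [-0.2, 0.2, 0.1]
finger_gap: 93.9
clock: 5.45
eef_pos: [578.7, -193.2, 8.6]
eef_rot: [3.141, 0.0, 1.571]
wrist_force: [-0.1, 0.1, 0.9]
finger_gap: 50.3
clock: 6.05
eef_pos: [579.3, -193.3, 90.1]
eef_rot: [3.139, 0.001, 1.571]
wrist_force: [0.5, -0.3, -1.2]
finger_gap: 50.2
```

```bash
python3 -m jog '[[2.1,-0.85,0,0,0,0,40],[2.1,-0.85,0,0,0,0,40],[2.1,-0.85,0,0,0,0,40],[2.1,-0.85,0,0,0,0,40],[2.1,-0.85,0,0,0,0,40],[2.1,-0.85,0,0,0,0,40],[2.1,-0.85,0,0,0,0,40],[2.1,-0.85,0,0,0,0,40]]'
python3 -m jog '[[2.1,-0.85,0,0,0,0,40],[2.1,-0.85,0,0,0,0,40],[2.1,-0.85,0,0,0,0,40],[2.1,-0.85,0,0,0,0,40],[2.1,-0.85,0,0,0,0,40],[2.1,-0.85,0,0,0,0,40],[2.1,-0.85,0,0,0,0,40],[0,0,0,0,0,0,40]]'
python3 - <<'E'
from h import *
c=vision.camera("top");cv2.imwrite("pics/t2.png",cv2.resize(c["color"][150:330,110:350],None,fx=3,fy=3))
s,c,T=wrist("w2"); im=c["color"]
print(s["eef_pos"],s["finger_gap"])
for u,v,a,r in blobs(cv2.inRange(im,(195,195,195),(255,255,255)),300,20000): print(round(u,1),round(v,1),a,np.round(r[1],1),ray(c,*r[0],12,T)[:2].round(1))
E
```

```text
clock: 6.85
eef_pos: [509.8, -24.2, 87.5]
eef_rot: [-3.14, -0.0, 1.571]
wrist_force: [0.6, -0.6, -0.9]
finger_gap: 50.1
clock: 7.65
eef_pos: [450.0, 123.4, 87.7]
eef_rot: [-3.14, 0.0, 1.573]
wrist_force: [0.0, -0.8, -1.0]
finger_gap: 50.4
[450.57534    122.40852129  87.80249797] 50.749598515108474
462.0 288.2 2211.0 [50.  58.9] [606.1  57.2]
277.6 195.7 3800.5 [89.9 78.7] [451.9 126.8]
439.3 126.3 6010.5 [77.7 88.4] [568.7 191.7]
```

View pics/w2.png

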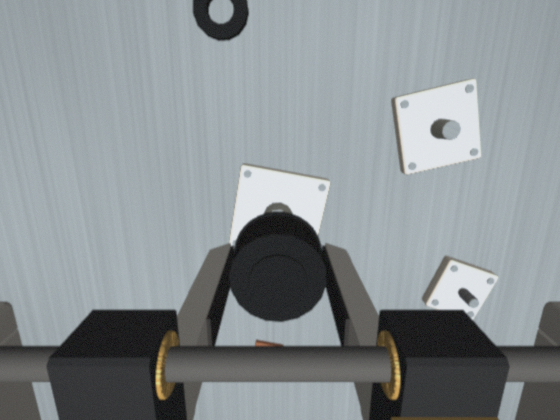

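The wrist view shows the large cap held at (279,265) over the thick base at (280,200). The other two bases agree with the top view to within 1 mm. Next I'll lower it.

```bash
python3 -m jog '[[0.15,0,1,0,0,0,40],[0,0,1.5,0,0,0,40],[0,0,1.5,0,0,0,40],[0,0,1,0,0,0,40],[0,0,1,0,0,0,40],[0,0,0.5,0,0,0,40],[0,0,0.1,0,0,0,40],[0,0,0,0,0,0,40]]'
```

```text
clock: 8.55
eef_pos: [451.3, 123.4, 22.6]
eef_rot: [3.141, -0.0, 1.571]
wrist_force: [0.5, 1.4, -0.5]
finger_gap: 50.4
```

```bash
python3 -m jog '[[0,0,0.15,0,0,0,40],[0,0,0,0,0,0,40],[0,0,0,0,0,0,60],[0,0,0,0,0,0,75],[0,0,0,0,0,0,75],[0,0,0,0,0,0,75],[0,0,0,0,0,0,75]]'
python3 -m jog '[[0,0,-2,0,0,0,75],[0,0,-2.5,0,0,0,75],[0,0,-2.5,0,0,0,75],[0,0,-2.5,0,0,0,75],[0,0,-2.5,0,0,0,75],[0,0,0,0,0,0,75]]'
python3 - <<'E'
from h import *
c=vision.camera("scene");cv2.imwrite("pics/s3.png",cv2.resize(c["color"][120:300,100:400],None,fx=2.6,fy=2.6))
s,c,T=wrist("w3"); im=c["color"]
print(s["eef_pos"],s["finger_gap"])
for u,v,a,r in blobs(cv2.inRange(im,(0,0,0),(62,62,62)),300,20000): print(round(u,1),round(v,1),a,np.round(r[1],1),[ray(c,u,v,z,T)[:2].round(1) for z in (17,30)])
E
```

```text
clock: 9.25
eef_pos: [451.2, 123.4, 21.0]
eef_rot: [-3.142, 0.0, 1.571]
wrist_force: [0.1, 0.7, -0.2]
finger_gap: 70.3
clock: 9.85
eef_pos: [452.5, 123.7, 143.9]
eef_rot: [3.137, -0.001, 1.571]
wrist_force: [-0.6, -0.3, -0.6]
finger_gap: 70.5
[451.75919805 123.50846258 142.03010179] 70.32740677454585
276.7 204.6 2686.5 [61. 55.] [array([451.2, 118.9]), array([451.2, 122.6])]
228.5 28.2 1618.5 [48. 43.] [array([412.3, 266.7]), array([414. , 264.1])]
```

View pics/s3.png

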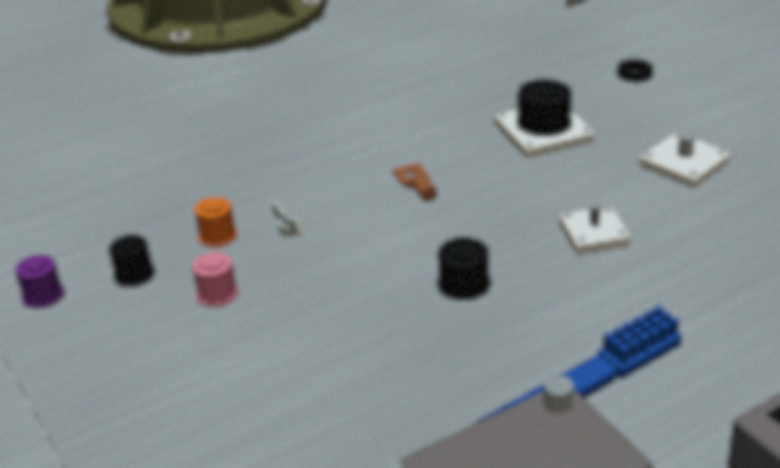

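View pics/w3.png

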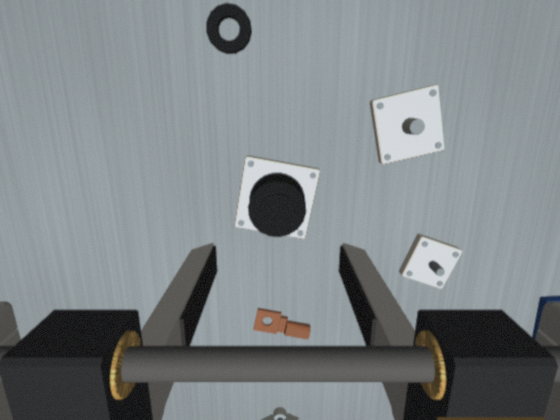

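The large cap stands flat on the thick base at (277,205), at about (451, 122). Next is the medium cap at (597.7, −65.6).

```bash
python3 -m jog '[[-2.4,1.8,0,0,0,0,75],[-2.4,1.8,0,0,0,0,75],[-2.4,1.8,0,0,0,0,75],[-2.4,1.8,0,0,0,0,75],[-2.4,1.8,0,0,0,0,75],[-2.4,1.8,0,0,0,0,75],[-2.4,1.8,0,0,0,0,75],[-2.1,2,0,0,0,0,75]]'
python3 -m jog '[[0,0,2,0,0,0,75],[0,0,2.5,0,0,0,75],[0,0,2.5,0,0,0,75],[0,0,2.5,0,0,0,75],[0,0,2.5,0,0,0,75],[0,0,1.4,0,0,0,75],[0,0,0,0,0,0,75]]'
```

```text
clock: 10.75
eef_pos: [597.2, -66.8, 139.3]
eef_rot: [-3.139, -0.0, 1.57]
wrist_force: [0.2, 0.4, 0.4]
finger_gap: 70.3
clock: 11.45
eef_pos: [595.7, -65.4, 4.4]
eef_rot: [-3.137, -0.001, 1.571]
wrist_force: [0.3, 0.1, 0.3]
finger_gap: 70.0
```

```bash
python3 -m jog '[[0,0.15,-0.2,0,0,0,75],[0,0,0,0,0,0,30],[0,0,0,0,0,0,30],[0,0,0,0,0,0,30],[0,0,0,0,0,0,30],[0,0,0,0,0,0,30],[0,0,0,0,0,0,30]]' 12
python3 -m jog '[[0,0,-1,0,0,0,30],[0,0,-2,0,0,0,30],[0,0,-2,0,0,0,30],[0,0,-2,0,0,0,30],[0,0,-1.5,0,0,0,30],[0,0,0,0,0,0,30]]'
```

```text
clock: 12.15
eef_pos: [598.8, -65.6, 9.3]
eef_rot: [3.141, 0.0, 1.571]
wrist_force: [-1.1, 0.0, 4.0]
finger_gap: 40.0
clock: 12.75
eef_pos: [599.6, -65.8, 96.3]
eef_rot: [3.138, 0.001, 1.571]
wrist_force: [-0.8, -0.4, -0.6]
finger_gap: 40.3
```

```bash
python3 -m jog '[[2.2,-0.25,0,0,0,0,30],[2.2,-0.25,0,0,0,0,30],[2.2,-0.25,0,0,0,0,30],[2.2,-0.25,0,0,0,0,30],[2.2,-0.25,0,0,0,0,30],[2.2,-0.25,0,0,0,0,30],[2.2,-0.25,0,0,0,0,30],[2.2,-0.25,0,0,0,0,30]]'
python3 -m jog '[[2.1,-0.25,0,0,0,0,30],[2,-0.25,0,0,0,0,30],[2,-0.25,0,0,0,0,30],[2,-0.25,0,0,0,0,30],[0,0,0,0,0,0,30],[0,0,0,0,0,0,30]]'
python3 - <<'E'
from h import *
s,c,T=wrist("w4"); print(s["eef_pos"],s["finger_gap"])
E
```

```text
clock: 13.55
eef_pos: [578.1, 111.2, 92.9]
eef_rot: [-3.14, 0.0, 1.571]
wrist_force: [0.2, -0.5, -0.3]
finger_gap: 40.2
clock: 14.15
eef_pos: [568.4, 191.1, 93.1]
eef_rot: [-3.14, 0.0, 1.571]
wrist_force: [1.3, -1.1, -0.4]
finger_gap: 40.5
[568.37966278 191.14019421  93.14914047] 40.51292064892307
```

View pics/w4.png

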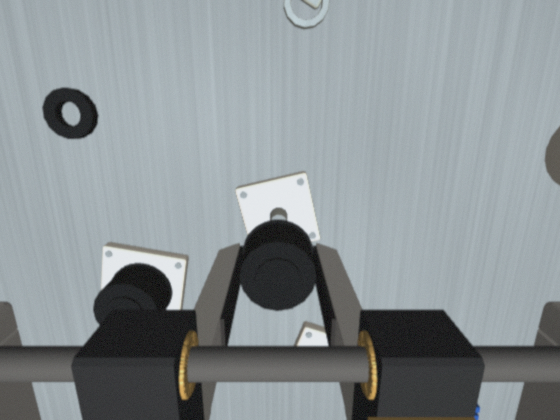

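The medium cap is held at (278,265), aligned with the post at (279,214). I'll lower it and release.

```bash
python3 -m jog '[[0,0,1,0,0,0,30],[0,0,1.5,0,0,0,30],[0,0,1.5,0,0,0,30],[0,0,1.2,0,0,0,30],[0,0,1,0,0,0,30],[0,0,0.6,0,0,0,30],[0,0,0.2,0,0,0,30],[0,0,0,0,0,0,30]]'
python3 -m jog '[[0,0,0.15,0,0,0,30],[0,0,0,0,0,0,30],[0,0,0,0,0,0,50],[0,0,0,0,0,0,60],[0,0,0,0,0,0,60],[0,0,0,0,0,0,60],[0,0,0,0,0,0,60]]'
python3 -m jog '[[0,0,-2,0,0,0,60],[0,0,-2.5,0,0,0,60],[0,0,-2.5,0,0,0,60],[0,0,-2.5,0,0,0,60],[0,0,-2.5,0,0,0,60],[0,0,0,0,0,0,60],[0,0,0,0,0,0,60]]'
python3 - <<'E'
from h import *
c=vision.camera("scene");cv2.imwrite("pics/s5.png",cv2.resize(c["color"][120:300,100:400],None,fx=2.6,fy=2.6))
s,c,T=wrist("w5"); im=c["color"]
print(s["eef_pos"],s["finger_gap"])
for u,v,a,r in blobs(cv2.inRange(im,(0,0,0),(62,62,62)),300,20000): print(round(u,1),round(v,1),a,np.round(r[1],1),[ray(c,u,v,z,T)[:2].round(1) for z in (17,30)])
E
```

```text
clock: 15.0
eef_pos: [568.7, 191.4, 23.9]
eef_rot: [3.142, 0.0, 1.571]
wrist_force: [0.2, -0.6, 0.1]
finger_gap: 40.2
clock: 15.7
eef_pos: [568.7, 191.4, 22.5]
eef_rot: [3.142, -0.0, 1.571]
wrist_force: [-0.2, 0.5, -0.2]
finger_gap: 56.5
clock: 16.4
eef_pos: [568.6, 191.4, 142.2]
eef_rot: [3.141, -0.0, 1.571]
wrist_force: [-1.2, 0.2, -0.6]
finger_gap: 56.4
[568.30545775 191.27430484 141.45456801] 56.536876678289495
99.9 368.2 11944.5 [109. 176.] [array([375.7,   1.7]), array([384. ,  13.4])]
416.1 355.9 15078.0 [387.6 151. ] [array([716.4,  18.7]), array([710.1,  29.7])]
153.8 273.2 2788.0 [53.  64.9] [array([445.9, 116. ]), array([451.2, 122.8])]
278.2 204.1 1723.0 [50. 43.] [array([568.7, 187.2]), array([568.7, 190.9])]
552.9 155.0 549.5 [53. 15.] [array([812.6, 233. ]), array([802.1, 234.8])]
101.8 112.2 1376.0 [41. 43.] [array([416.9, 269.1]), array([423.4, 269.3])]
```

View pics/s5.png

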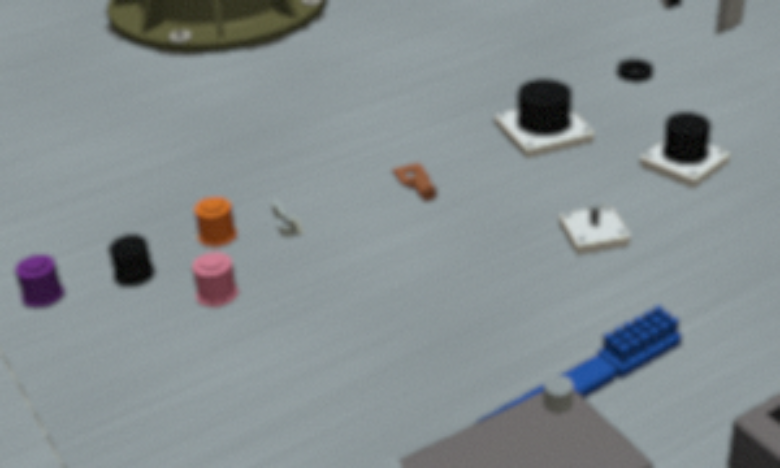

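The medium cap is seated (crop (687,137), about (568.7, 191)). Candidates for the small one in this crop are black (131,260), orange (215,221), pink (215,280) and purple (40,281); only the black one fits. I'll move above it and look.

```bash
python3 -m jog '[[-2.9,-0.8,0,0,0,0,60],[-2.9,-0.8,0,0,0,0,60],[-2.9,-0.8,0,0,0,0,60],[-2.9,-0.8,0,0,0,0,60],[-2.9,-0.8,0,0,0,0,60],[-2.9,-0.8,0,0,0,0,60],[-2.9,-0.8,0,0,0,0,60],[-2.9,-0.8,0,0,0,0,60]]'
python3 -m jog '[[-2.9,-0.8,0,0,0,0,60],[-2.9,-0.8,0,0,0,0,60],[-2.9,-0.8,0,0,0,0,60],[-2.9,-0.8,0,0,0,0,60],[-2.9,-0.8,0,0,0,0,60],[-2.9,-0.8,0,0,0,0,60],[-2.9,-0.8,0,0,0,0,60],[-2.5,-1,0,0,0,0,60]]'
python3 -m jog '[[0,0,0,0,0,0,60],[0,0,0,0,0,0,60]]'
python3 - <<'E'
from h import *
s,c,T=wrist("w6"); im=c["color"]
print(s["eef_pos"],s["finger_gap"],s["joints"].round(2))
for u,v,a,r in blobs(cv2.inRange(im,(0,0,0),(62,62,62)),300,20000): print(round(u,1),round(v,1),a,np.round(r[1],1),[ray(c,u,v,z,T)[:2].round(1) for z in (17,30)])
E
```

```text
clock: 17.3
eef_pos: [503.8, -41.6, 141.4]
eef_rot: [-3.14, -0.0, 1.571]
wrist_force: [0.4, -0.2, -0.2]
finger_gap: 56.2
clock: 18.1
eef_pos: [437.9, -269.7, 141.3]
eef_rot: [-3.14, -0.001, 1.571]
wrist_force: [0.5, 0.2, 0.0]
finger_gap: 56.5
clock: 18.3
eef_pos: [438.3, -268.4, 141.6]
eef_rot: [-3.14, -0.001, 1.57]
wrist_force: [-0.1, 0.8, 0.2]
finger_gap: 56.7
[ 438.31868274 -268.38558284  141.5614731 ] 56.65669368158423 [-0.62  0.28  1.7   0.    1.16 -0.62]
99.8 368.0 12027.5 [109. 176.] [array([ 245.5, -457.3]), array([ 253.8, -445.6])]
414.4 355.3 15580.0 [387.5 150.9] [array([ 584.3, -440. ]), array([ 578. , -429.1])]
275.2 201.6 925.0 [37. 31.] [array([ 436. , -269.9]), array([ 436.1, -266.3])]
```

View pics/w6.png

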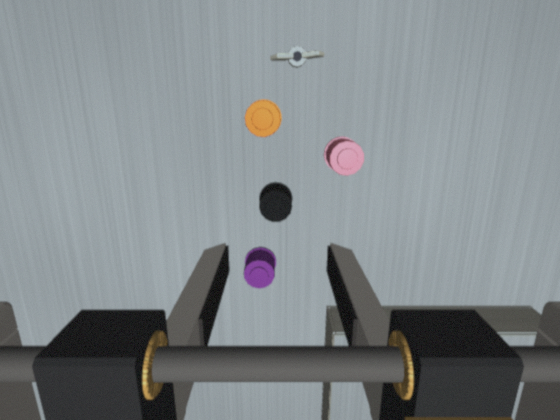

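The black small cap is at (276,202), about (436, −269). Orange (263,118), pink (345,157) and purple (260,268) all lie clear of the fingers' path. I'll go down on it.

```bash
python3 -m jog '[[0,-0.2,2,0,0,0,60],[0,0,2.5,0,0,0,60],[0,0,2.5,0,0,0,60],[0,0,2.5,0,0,0,60],[0,0,2,0,0,0,60],[0,0,1.2,0,0,0,60],[0,0,0.5,0,0,0,60],[0,0,0,0,0,0,60]]'
python3 -m jog '[[0,0,0,0,0,0,20],[0,0,0,0,0,0,20],[0,0,0,0,0,0,20],[0,0,0,0,0,0,20],[0,0,0,0,0,0,20],[0,0,0,0,0,0,20]]' 12
python3 -m jog '[[0,0,-1,0,0,0,20],[0,0,-2,0,0,0,20],[0,0,-2,0,0,0,20],[0,0,-2,0,0,0,20],[0,0,-1.5,0,0,0,20],[0,0,0,0,0,0,20]]'
```

```text
clock: 19.15
eef_pos: [436.8, -268.2, 10.4]
eef_rot: [-3.141, -0.0, 1.571]
wrist_force: [0.7, -0.8, 0.0]
finger_gap: 56.2
clock: 19.75
eef_pos: [436.9, -268.8, 10.8]
eef_rot: [3.141, 0.0, 1.571]
wrist_force: [-0.9, -0.1, 6.1]
finger_gap: 29.7
clock: 20.35
eef_pos: [437.5, -269.1, 97.7]
eef_rot: [3.139, 0.002, 1.571]
wrist_force: [-0.3, -0.1, -1.2]
finger_gap: 30.2
```

```bash
python3 -m jog '[[2,1.05,0,0,0,0,20],[2,1.05,0,0,0,0,20],[2,1.05,0,0,0,0,20],[2,1.05,0,0,0,0,20],[2,1.05,0,0,0,0,20],[2,1.05,0,0,0,0,20],[2,1.05,0,0,0,0,20],[2,1.05,0,0,0,0,20]]'
python3 -m jog '[[2.2,1.05,0,0,0,0,20],[2.2,1.05,0,0,0,0,20],[2.2,1.05,0,0,0,0,20],[2,1.1,0,0,0,0,20],[2,1.1,0,0,0,0,20],[2,1.1,0,0,0,0,20],[2,1.1,0,0,0,0,20],[2,1.1,0,0,0,0,20]]'
python3 -m jog '[[0,0,0,0,0,0,20],[0,0,0,0,0,0,20]]'
python3 - <<'E'
from h import *
s,c,T=wrist("w7"); print(s["eef_pos"],s["finger_gap"])
E
```

```text
clock: 21.15
eef_pos: [520.7, -107.6, 94.7]
eef_rot: [-3.14, -0.0, 1.571]
wrist_force: [0.7, -0.5, 0.4]
finger_gap: 29.9
clock: 21.95
eef_pos: [607.2, 58.2, 94.5]
eef_rot: [-3.14, 0.0, 1.571]
wrist_force: [-0.4, -0.7, -0.1]
finger_gap: 29.7
clock: 22.15
eef_pos: [606.6, 57.3, 94.5]
eef_rot: [-3.14, 0.0, 1.571]
wrist_force: [-0.4, -0.4, -0.2]
finger_gap: 29.7
[606.64610482  57.32333235  94.50088627] 29.688097758056106
```

View pics/w7.png

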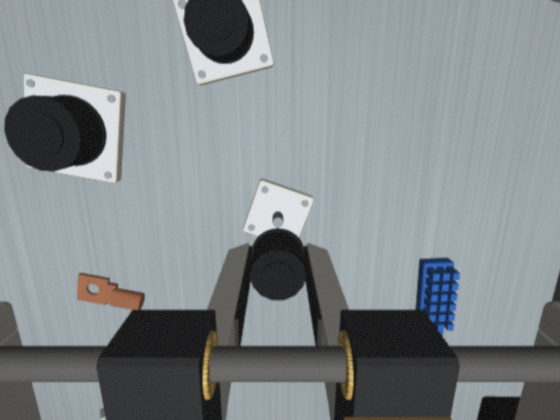

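The small cap is at (278,265), in line with the stud at (278,218). Next I'll lower it.

```bash
python3 -m jog '[[0,0,1,0,0,0,20],[0,0,1.5,0,0,0,20],[0,0,1.5,0,0,0,20],[0,0,1.2,0,0,0,20],[0,0,1,0,0,0,20],[0,0,0.6,0,0,0,20],[0,0,0.2,0,0,0,20],[0,0,0,0,0,0,20]]'
python3 -m jog '[[0,0,0.15,0,0,0,20],[0,0,0,0,0,0,20],[0,0,0,0,0,0,35],[0,0,0,0,0,0,50],[0,0,0,0,0,0,50],[0,0,0,0,0,0,50],[0,0,0,0,0,0,50]]'
python3 -m jog '[[0,0,-2,0,0,0,50],[0,0,-2.5,0,0,0,50],[0,0,-2.5,0,0,0,50],[0,0,-2.5,0,0,0,50],[0,0,-2.5,0,0,0,50],[0,0,0,0,0,0,50],[0,0,0,0,0,0,50],[0,0,0,0,0,0,50]]'
python3 - <<'E'
from h import *
c=vision.camera("scene");cv2.imwrite("pics/s8.png",cv2.resize(c["color"][120:300,100:400],None,fx=2.6,fy=2.6))
s,c,T=wrist("w8"); im=c["color"]
print(s["eef_pos"],s["finger_gap"])
for u,v,a,r in blobs(cv2.inRange(im,(0,0,0),(62,62,62)),300,20000): print(round(u,1),round(v,1),a,np.round(r[1],1),[ray(c,u,v,z,T)[:2].round(1) for z in (17,30)])
E
```

```text
clock: 23.0
eef_pos: [607.3, 57.4, 25.4]
eef_rot: [3.142, -0.0, 1.571]
wrist_force: [1.0, 0.0, 0.9]
finger_gap: 30.0
clock: 23.7
eef_pos: [607.2, 57.4, 24.0]
eef_rot: [3.142, 0.0, 1.571]
wrist_force: [0.3, 0.1, 0.8]
finger_gap: 46.7
clock: 24.5
eef_pos: [606.6, 57.4, 142.6]
eef_rot: [-3.14, 0.0, 1.571]
wrist_force: [0.7, 0.3, 1.5]
finger_gap: 47.1
[606.67357301  57.36547593 142.57439615] 47.309482220211336
118.9 367.7 11805.5 [108. 192.] [array([ 433.9, -132.5]), array([ 441.3, -120.9])]
442.3 368.9 12603.5 [193.9 111.2] [array([ 785.5, -132.7]), array([ 777.9, -121. ])]
278.3 318.0 2839.0 [106. 204.] [array([607.3, -69.5]), array([607.3, -60.5])]
278.5 204.5 971.0 [37. 31.] [array([607.2,  52.7]), array([607.2,  56.4])]
91.4 127.7 3824.5 [60.8 78.9] [array([443.5, 122.1]), array([450.5, 122.9])]
543.3 222.1 4288.5 [ 33.9 214.5] [array([857.2,  35.9]), array([846.5,  40.4])]
229.1 38.5 2477.5 [62.4 50.2] [array([566.8, 193.1]), array([568.5, 190.8])]
```

View pics/s8.png

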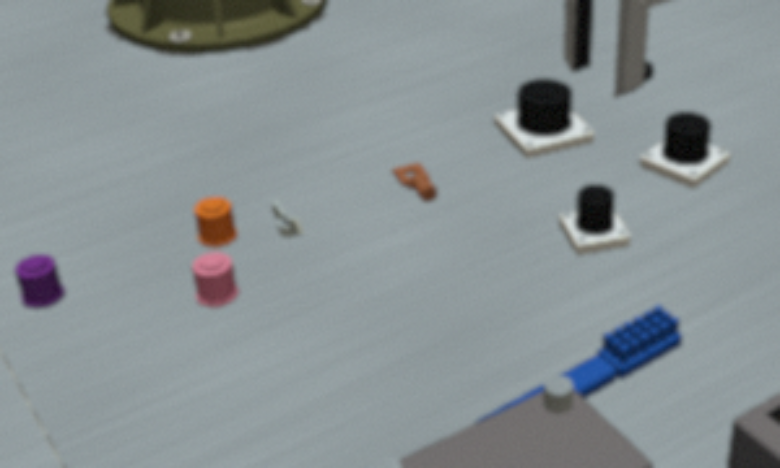

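View pics/w8.png

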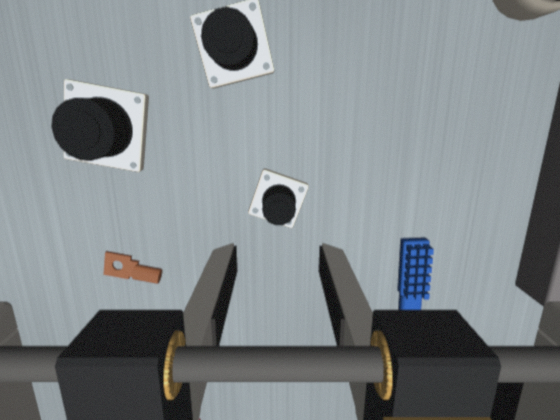

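All three caps stand upright on their bases: in the scene crop, large (544,106), medium (687,137) and small (595,209). The gripper is well clear, and the bystanders are where they were. I'm handing the job in.

```bash
python3 -c "
from cell import order
print(order.sign_off())"
```

```text
the job is handed in; nothing more can be done
None
```

All three black protectors are on their posts, placed in the order large, medium, small. The job was handed in at about 24.6 s of the 77 s allowed. It reports no verdict, so success is judged from the images only.

- **Position:** in the last wrist view, each cap sits within about 1–2 mm of its post's measured centre.
- **Seating:** the scene view shows all three upright and flat on their bases. The gripper is open and about 120 mm above where it let go.
- **Bystanders:** the ring lug, wing nut and brush show no movement in the images, and neither do the coloured look-alikes. The grommet was partly hidden behind a finger in the last scene view and was not checked again; it was in place in earlier views, and the gripper stayed well clear of it.
- **Failed checks:** none of the checks failed or disagreed.

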